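# Stand the tipped bottle up and index the lane's end stop

### The job

A white resin bottle has fallen over in the bottle lane: stand it upright on the lane floor between the black jars and the steel end stop, and let go of it. Then pull up the end stop's spring-loaded lock knob, slide the stop one hole along towards the bottle, and let the pin drop fully into that next hole. Finish while still gripping the knob with the pin held fully home; the bottle stays upright, and all the other things stay standing where they are.

Things in the scene. Friction and masses are not known exactly. Their poses are not given: they have to be found in the camera images.
- rack: The fixed bottle lane on the bench, 182 x 470 mm. Origin on the bench surface; y along the lane, x across it (to the rail), z up. Floor top z = 6 mm, clear width x = -66 to +65 mm, front lip's top z = 20 mm. Square rail tube along x = +78 mm, 26 mm wide, top z = 36 mm. End wall at y = +197 mm, 40 mm high, the jars next to it.
- bottle: The tipped white bottle: square body 44 x 44 mm, 78 mm long, then a shoulder, and a round cap of 28 mm diameter from 90 to 110 mm. Origin: centre of its underside; z axis from underside to cap. It starts lying on a flat side on the lane floor, its cap pointing about to the rack's -y (to the end stop), its underside to the jars. Weighs 0.11 to 0.22 kg.
- stop (a joint): Slide of the end stop along the rail, m. 0: in the hole where it starts (rack y = -160 mm, play about +-1.5 mm); grows along the rack's +y, towards the bottle and jars; 0.050: over the next hole. Locked while the pin is in a hole; drag when free about 2 N.
- plunger (a joint): Lift of the lock pin and its knob, m. 0: pin home, 10 mm deep in the hole (pin 8 mm diameter, round tip). Above 0.010 the pin is clear and the stop can slide; end of travel 0.016. A spring pulls it down with 4 N at 0 and 8 N at full lift, so it drops into a hole by itself when over one.
- lock_knob: Black cylindrical lock knob on top of the end stop, 24 mm diameter, 24 mm high, axis upright; origin: centre of its underside. With the pin home its underside is 60 mm and its top 84 mm above the bench. Under it a brass barrel of 18 mm diameter stands on the stop's sleeve (40 x 44 mm, top 43 mm above the bench), which rides on the rail.
- knob_grip (a point): Centre of the lock knob, 12 mm above its underside: the place to grip it. The end stop's steel plate crosses the lane 22 to 27 mm to the +y side of the knob's axis, its top 50 mm above the bench.
- next_hole (a point): Mouth of the next hole, on the rail's top (rack x = +78, y = -110, z = 36 mm). Fixed to the rack, axes as the rack's. The rail's holes, 12 x 11 mm, are 50 mm apart, at rack y = -210, -160, -110, -60 and -10 mm.
- jar_a: Black round jar, 52 mm diameter, 55 mm high, standing in the lane near its +y end; origin at the centre of its underside. To be left alone.
- jar_b: A second such jar beside it (the two may be either way round). To be left alone.
- tin: Low aluminium tin, 48 mm diameter, 32 mm high, in the lane behind the end stop (-y side). To be left alone.
- mix_cup: Clear mixing cup, 80 mm across, 85 mm high, on the bench to the left of the lane. To be left alone.
- mould_a: White open mould tray 110 x 150 x 22 mm on the bench right of the lane. To be left alone.
- mould_b: The other such tray. To be left alone.
- scraper: Spatula with red handle lying on the bench left of the lane. To be left alone.
Mind the look-alikes: they are no part of the job. What is shaped like the bottle but brown or yellow is not meant.

How it is judged (in metres and radians):
On the way, in this order (a step that is already met when the one before it is completed fails the run):
1. the bottle stands upright on the lane floor, let go of, the end stop still in its first hole (angle between bottle's own z axis and vertical below 0.1 rad and z of bottle in the frame of rack between 0 and 0.012 m and x of bottle in the frame of rack between -0.048 and 0.048 m and y of bottle in the frame of rack between -0.115 and 0.09 m and contact force between the fingers and bottle below 0.05 N and linear speed of bottle below 0.03 m/s and value of joint stop below 0.006 m), for 0.3 s.
2. the lock pin is pulled clear of its hole by the knob (value of joint plunger above 0.0085 m and contact force between the fingers and lock_knob above 0.5 N), for 0.1 s.
3. the end stop is at the next hole with the pin home (value of joint stop between 0.046 and 0.054 m and value of joint plunger below 0.0025 m), for 0.2 s.
At the end, for the whole second after the job is handed in: The bottle stands upright (within about 6 degrees) on the lane floor between jars and stop, untouched and at rest; the end stop is at the next hole (0.050 +- 0.004 m) with the pin home (within 2.5 mm), and the fingers are still on the lock knob with more than 1 N (all of step 3 and angle between bottle's own z axis and vertical below 0.1 rad and z of bottle in the frame of rack between 0 and 0.012 m and x of bottle in the frame of rack between -0.048 and 0.048 m and y of bottle in the frame of rack between -0.115 and 0.09 m and contact force between the fingers and bottle below 0.05 N and linear speed of bottle below 0.03 m/s and contact force between the fingers and lock_knob above 1 N); the arm keeps its last pose, push and grip.
It fails at once if one of the jars or the tin in the lane is tipped, or shifted more than 35 mm (distance of any of jar_a, jar_b, tin from where it was at the start of the episode above 0.035 m or angle between any of jar_a, jar_b, tin's own z axis and vertical above 0.35 rad).
It fails at once if one of the cup, trays or scraper on the bench is tipped, or shifted more than 35 mm (distance of any of mix_cup, mould_a, mould_b, scraper from where it was at the start of the episode above 0.035 m or angle between any of mix_cup, mould_a, mould_b, scraper's own z axis and vertical above 0.35 rad).
It also fails if it takes over 42 s, if anything falls off the work surface, if the arm or the gripper's body presses on something with over 40 N, if the wrist force passes 120 N, or if a joint passes its speed limit or range.

### The arm

A 6-joint arm with a two-finger parallel gripper is mounted at the origin on the work surface. World frame = base frame: x ahead of the robot, y to its left, z up, the work surface at z = 0. Lengths are in mm, angles in rad, forces in N, time in s.
With the tool pointing down it reaches from about 300 to 825 mm from the base axis. Payload 5.4 kg.
Tool frame: the origin (TCP) lies on the centre line of the jaws, within the pads' length; the fingertips stand 11 mm ahead of it and the grasp point (between the pads) lies 8 mm behind it (env.tips_ahead is the distance from the TCP to the fingertips, in mm); z points along the fingers, y is the line along which they close (so a half turn about z gives the same grasp; the last joint's range is limited). The gripper opens to 92 mm and grips with 3 to 60 N. Pads are 20 mm wide; open, the fingers measure 128 mm over their backs; the gripper's body (75 mm by 189 mm) begins 69 mm behind the grasp point.
Start: joints at [1.038, 0.158, 1.597, -0, 1.386, -0.21], TCP at [182.413, 545.281, 225.601] pointing down, gripper open.
Joint ranges: [-2.91, 2.91], [-0.94, 2.29], [0.18, 2.7], [-1.29, 4.43], [0.17, 2.64], [-3, 3]. Speed limits (rad/s): [2.57, 2.57, 3.14, 3.14, 3.14, 3.14].

### API

Orientations are given as a rotation vector (axis times angle).
In Python, from workcell import env gives the robot as it stands. The module is installed in compiled form; this text tells all that it offers.
- The arm moves only by the tool jog_arm, never from a script. Its argument "steps" is text: rows parted by semicolons, each of 6 numbers parted by spaces: the shift along the world's x, y, z in cm, then the turn, a rotation vector about the world's x, y, z in rad. A call has exactly 8 rows; each row is the pose to reach, as a shift and turn from the pose commanded when the call began; what a row does not reach only later rows make up. A row lasts 1/10 s, in which the tool goes at most 50 mm and 8.59 degrees, less where a joint would pass 70% of its speed; a pose out of reach is approached as far as the arm can. A call with a gripper value outside its range is refused whole. "gripper" is the closure, from 0 (fully open) to 1 (shut), set as the call begins (left out, the last holds). The fingers move at their own pace and stop on an object; "newtons" is the grip in N (left out, the last holds). Time passes only in rows, so rows that repeat a pose let the fingers close, or fill a call up. It gives the time, the measured TCP pose, the force, the opening and the grip force at its end, in the units of the state.
- env.state(): the state, without advancing time (a new reading comes with each control period).
- env.grab_frame(name): name is "scene" or "top"; returns the picture (384x512x3 uint8, red, green, blue); there is no depth.
- env.camera_model(name): a dict with "camera_matrix" (3x3 intrinsics, pixels), "R" (3x3) and "t" (3): a world point X has camera coordinates R X + t. Camera axes: x right, y down, z forward; pixel columns grow to the right and rows downward; lengths in mm; the calibration is good to about 2 mm. A picture is of the moment at which its call begins. camera_model takes no time and is no camera call.
- env.close_job(): hands the job in; it is judged then, once.
Trained networks look in the newest picture that a camera, given by its name, has taken for a name from the list of things; names that differ only in an ending like _2 or _b are one class to them, and where a whole thing is asked for, a point or a joint stands for the part that bears it (a point fixed in the world has none). Each returns a list of dicts, best first, with "score" (0 to 1); they miss things now and then, are a little off and sometimes report something else, mostly with a low value. They report only what shows in the picture. A call takes as long as a camera call. They do not tell look-alikes from the thing itself.
- env.trace(camera, query): "mask" (384x512 bool, what is visible of it).
- env.landmark_of(camera, query): "centre" ([x, y, z] in mm, in the coordinates of the camera as it stood for that picture, good to about 4 mm: a listed point, or the origin of a listed thing).
The state is a dict: "time": time; "joint_pos": joint angles; "joint_vel": joint speeds; "effort": joint torques, N m; "tool_pos": TCP position; "orientation": TCP orientation; "ft_force": force on the tool from outside, world axes, zero at the start; "ft_torque": the same for the moment, N m; "finger_gap": finger opening in mm; "gripper_force": force on a finger pad.
Only numpy, scipy, OpenCV 4.12 (cv2) and the standard library are available. Lean on these libraries where they do the work, as an engineer would, in place of code of your own. Each camera call takes 0.05 s, during which the arm holds its last target. There are 200 camera calls.

## Working session

There is one attempt and no reset: what is moved stays moved. The work goes in short steps, Python scripts to look and compute and a tool call to move; the robot and the scene stay as the last step left them, time stands still between calls to the robot, and variables do not carry over. Pictures are saved under pics/ and viewed, at most 10 in all, crops included, and the job is handed in when it is done.

Besides the shell and the picture viewer there is one more tool, called after "Request:" as name(argument=value, ...) on one line, values as JSON. jog_arm: Moves the arm, as the interface text tells. Its arguments: {"type":"object","properties":{"steps":{"type":"string"},"gripper":{"type":"number"},"newtons":{"type":"number"}},"required":["steps"]}

```bash
mkdir -p pics; cat > h.py <<'E'
from workcell import env
import numpy as np, cv2
def cam(n):
    m=env.camera_model(n); return np.array(m["camera_matrix"]),np.array(m["R"]),np.array(m["t"])
def world(n,c):
    K,R,t=cam(n); return R.T@(np.array(c)-t)
def pix(n,X):
    K,R,t=cam(n); p=K@(R@np.array(X,float)+t); return p[:2]/p[2]
def ray(n,uv,z):
    K,R,t=cam(n); d=R.T@np.linalg.inv(K)@np.array([uv[0],uv[1],1.]); o=-R.T@t
    return o+d*(z-o[2])/d[2]
def save(n,f):
    im=env.grab_frame(n); cv2.imwrite(f,im[:,:,::-1]); return im
E
python3 - <<'E'
from h import *
a=save("scene","pics/s0.png"); b=save("top","pics/t0.png")
cv2.imwrite("pics/b0.png",cv2.resize(np.vstack([a,b])[:,:,::-1],None,fx=.78,fy=.78))
for n in ("scene","top"):
    K,R,t=cam(n); print(n,K[0,0],(-R.T@t).round(),R[2].round(2))
    for q in ("rack","bottle","lock_knob","knob_grip","next_hole","jar_a","tin"):
        print(q,[(round(d["score"],2),world(n,d["centre"]).round(1).tolist()) for d in env.landmark_of(n,q)[:3]])
print(env.state())
E
```

```text
scene 417.33754188698396 [1431.  160. 1065.] [-0.69 -0.13 -0.71]
rack [(0.84, [485.3, 0.4, -1.3])]
bottle [(0.96, [465.9, 48.1, 31.8]), (0.81, [228.7, -310.0, 25.7]), (0.69, [427.8, 366.2, 21.9])]
lock_knob [(0.52, [568.7, -155.8, 60.3])]
knob_grip [(0.45, [574.9, -157.3, 72.6])]
next_hole [(0.98, [569.1, -109.2, 40.6]), (0.4, [451.9, 481.3, -2.0])]
jar_a [(0.78, [479.6, 165.9, 2.6]), (0.77, [477.0, 104.6, 5.9]), (0.73, [568.1, -154.4, 58.6])]
tin [(0.53, [486.9, -220.0, 9.8])]
top 456.6756146611616 [ 287.    2. 1611.] [ 0.1   0.   -0.99]
rack [(0.92, [477.6, 3.4, 1.1])]
bottle [(0.9, [225.6, -299.9, 18.6]), (0.86, [603.2, 357.0, 22.4]), (0.62, [464.3, 51.7, 25.8])]
lock_knob [(0.48, [568.0, -153.7, 60.9])]
knob_grip [(0.49, [566.1, -148.9, 74.2])]
next_hole [(0.67, [568.7, -98.9, 38.1])]
jar_a [(0.53, [477.0, 171.6, 7.2]), (0.52, [471.1, 113.2, 8.5]), (0.35, [413.7, -531.9, -0.7])]
tin [(0.62, [486.3, -212.6, 4.1]), (0.5, [626.1, 503.6, 0.5])]
{'time': 0.8, 'joint_pos': array([ 1.03792584e+00,  1.58383854e-01,  1.59697758e+00, -7.08865561e-06,
        1.38620005e+00, -2.10086101e-01]), 'joint_vel': array([-5.02247799e-05, -7.35566985e-04,  1.20318729e-03, -3.57343488e-04,
        1.88795646e-04,  1.27889862e-03]), 'effort': array([ 1.02213578e-04, -3.85513401e+01, -3.22359788e+01,  7.05318642e-02,
        3.02920723e-02, -2.51185253e-05]), 'tool_pos': array([182.40638417, 545.29465003, 225.6214692 ]), 'orientation': array([5.04825382e-01, 3.10074892e+00, 4.16534629e-05]), 'ft_force': array([ 0.8654987 , -0.16288237,  0.02773202]), 'ft_torque': array([ 0.03368451, -0.04467855,  0.02733505]), 'gripper_force': 0.0, 'finger_gap': 92.07690306423062}
```

View pics/b0.png

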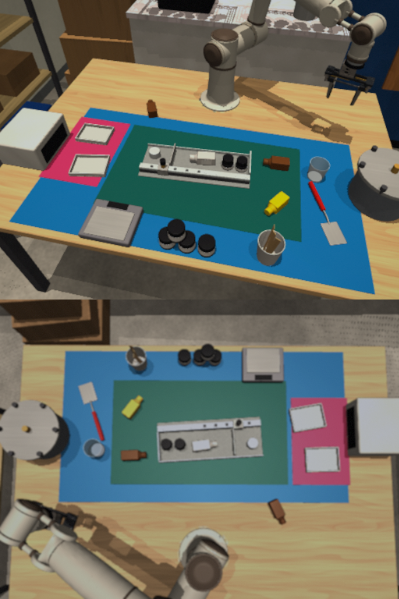

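The picture shows the rack mid-bench, with the white bottle in the lane between the jars and the knob stop. The brown and yellow look-alikes are outside the lane. Next I'll measure the yaw and get close crops.

```bash
python3 - <<'E'
from h import *
out=[]
for n in ("scene","top"):
    im=env.grab_frame(n)
    u=pix(n,[490,0,20]).astype(int); w,h=(100,75)
    c=im[u[1]-h+10:u[1]+h-10,u[0]-w:u[0]+w]
    out.append(cv2.resize(c,None,fx=3.6,fy=2.2*1.0 if 0 else 2.2)[:,:,::-1] if 0 else cv2.resize(c,(600,390),interpolation=cv2.INTER_CUBIC)[:,:,::-1][:,:])
    print(n,"crop origin",u-[w,h-10])
    for q in ("bottle","rack"):
        for d in env.trace(n,q)[:3]:
            m=d["mask"].astype(np.uint8); pts=cv2.findNonZero(m)[:,0].astype(float)
            z=28 if q=="bottle" else 15
            W=np.array([ray(n,p,z)[:2] for p in pts],np.float32)
            print(q,round(d["score"],2),len(pts),cv2.minAreaRect(W))
            if q=="bottle":
                e,v=np.linalg.eigh(np.cov(W.T)); print("  axis",v[:,1],W.mean(0))
cv2.imwrite("pics/c1.png",cv2.resize(np.vstack(out),(460,600)))
E
```

```text
scene crop origin [160 142]
bottle 0.97 496 ((649.8020629882812, 321.2836608886719), (53.547996520996094, 122.52161407470703), 56.0633430480957)
  axis [-0.83709271  0.54706105] [646.17126 324.13727]
bottle 0.93 458 ((469.55206298828125, -5.284313201904297), (83.83704376220703, 109.422119140625), 6.712594509124756)
  axis [-0.24433945  0.96968976] [471.0215      1.5478221]
bottle 0.72 230 ((189.8402862548828, -322.64617919921875), (143.79127502441406, 43.79173278808594), 21.365036010742188)
  axis [-0.91917498 -0.3938494 ] [ 195.75858 -321.57663]Traceback (most recent call last):
  File "<stdin>", line 13, in <module>
  File "h.py", line 10, in ray
    K,R,t=cam(n); d=R.T@np.linalg.inv(K)@np.array([uv[0],uv[1],1.]); o=-R.T@t
          ~~~^^^
  File "h.py", line 4, in cam
    m=env.camera_model(n); return np.array(m["camera_matrix"]),np.array(m["R"]),np.array(m["t"])
ValueError: time passes only in moves, steps and waits
```

```bash
sed -i 's/^def cam/import functools\n@functools.lru_cache(None)\ndef cam/' h.py; python3 - <<'E'
from h import *
out=[]
for n in ("scene","top"):
    im=env.grab_frame(n)
    u=pix(n,[490,0,20]).astype(int); w,h=(100,65)
    c=im[u[1]-h:u[1]+h,u[0]-w:u[0]+w]
    out.append(cv2.resize(c,(460,300),interpolation=cv2.INTER_CUBIC)[:,:,::-1])
    print(n,"crop origin",u-[w,h])
    for q in ("bottle","rack"):
        for d in env.trace(n,q)[:3]:
            m=d["mask"].astype(np.uint8); pts=cv2.findNonZero(m)[:,0].astype(float)
            z=28 if q=="bottle" else 15
            W=np.array([ray(n,p,z)[:2] for p in pts],np.float32)
            print(q,round(d["score"],2),len(pts),cv2.minAreaRect(W))
            if q=="bottle":
                e,v=np.linalg.eigh(np.cov(W.T)); print("  axis",v[:,1],W.mean(0))
cv2.imwrite("pics/c1.png",np.vstack(out))
print(env.state()["time"])
E
```

```text
scene crop origin [160 142]
bottle 0.91 530 ((651.5140380859375, 320.2688903808594), (53.32040786743164, 129.65858459472656), 56.0633430480957)
  axis [-0.82752804  0.56142439] [649.65936 322.7322 ]
bottle 0.88 412 ((472.3911437988281, -1.8146209716796875), (74.5936050415039, 106.67819213867188), 12.201549530029297)
  axis [-0.3209718   0.94708875] [471.4153      2.9748142]
bottle 0.7 509 ((432.54083251953125, 311.9479064941406), (81.323486328125, 114.85025024414062), 2.5504000186920166)
  axis [-0.16437803  0.98639742] [432.6389  318.49197]
rack 0.97 4909 ((503.8934020996094, -28.266632080078125), (207.25279235839844, 475.43768310546875), 3.080374240875244)
top crop origin [161 116]
bottle 0.76 406 ((426.8076171875, 314.6860656738281), (46.940101623535156, 115.49496459960938), 3.4251246452331543)
  axis [-0.03241454  0.99947451] [426.13794 319.89847]
bottle 0.67 406 ((472.6134033203125, -0.70184326171875), (50.104129791259766, 112.73145294189453), 4.659520149230957)
  axis [-0.09612269  0.99536949] [472.9813    3.57947]
bottle 0.59 413 ((647.564208984375, 321.3238830566406), (54.30301284790039, 110.36348724365234), 52.70506286621094)
  axis [-0.80348061  0.59533093] [643.5378 324.5314]
rack 0.62 5819 ((499.580322265625, -23.158554077148438), (181.00503540039062, 469.7376403808594), 3.810645818710327)
1.25
```

View pics/c1.png

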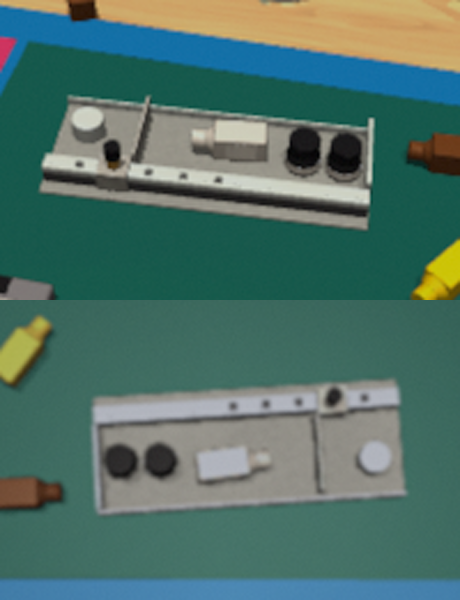

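The views agree: rack origin near (481, 2), yaw about 0.06, and the bottle's cap towards -y. Next I'll fit the rack pose from the hole pixels.

```bash
cat >> h.py <<'E'
def rackfit(W,ys):
    from scipy.optimize import least_squares
    L=np.array([[78,y] for y in ys],float)
    f=lambda p:((L@np.array([[np.cos(p[2]),np.sin(p[2])],[-np.sin(p[2]),np.cos(p[2])]])+p[:2])-W).ravel()
    r=least_squares(f,[480,0,0.05]); return r.x,np.abs(r.fun).max()
E
python3 - <<'E'
from h import *
H={"top":([161,116],[(233,106),(266,104),(298,102),(364,97)],[-10,-60,-110,-210]),
"scene":([160,142],[(80,164),(148,172),(183,176),(218,180)],[-210,-110,-60,-10])}
J={"top":([(197,167),(225,163),(250,160)], [(200,150,),(202,183)]),"scene":([],[])}
for n,(o,p,ys) in H.items():
    W=np.array([ray(n,(o[0]+a/2.3,o[1]+b/2.3),36)[:2] for a,b in p]); print(n,W.round(1).tolist(),rackfit(W,ys))
# bottle top-face corners in top crop (z=50): body
q=lambda a,b,z:ray("top",(161+a/2.3,116+b/2.3),z)[:2].round(1)
print("body corners",q(196,152,50),q(247,148,50),q(250,178,50),q(200,182,50),"cap end",q(271,159,28))
print("jars",q(121,160,61),q(160,160,61))
E
```

```text
top [[556.2, -1.0], [559.4, -51.0], [562.7, -99.6], [570.8, -199.9]] (array([4.77315970e+02, 3.61846496e+00, 7.36230851e-02]), np.float64(0.7220608894403426))
scene [[576.1, -202.0], [570.3, -103.6], [567.2, -53.5], [564.0, -3.6]] (array([4.85608183e+02, 1.91325940e+00, 6.08503890e-02]), np.float64(0.9638971298429055))
body corners [483.8  54.2] [490.2 -22.1] [445.  -26.7] [438.7  47.9] cap end [476.4 -58.9]
jars [470.  165.2] [470.3 107.2]
```

Request:
jog_arm(steps="10 -15 0 0 0 -0.4;20 -30 0 0 0 -0.8;28 -45 0 0 0 -1.16;28 -52 0 0 0 -1.16;28 -52 0 0 0 -1.16;28 -52 0 0 0 -1.16;28 -52 0 0 0 -1.16;28 -52 0 0 0 -1.16", gripper=0.24, newtons=25)

```text
time: 2.05
tool_pos: [377.0, 194.3, 225.9]
orientation: [2.127, 2.311, 0.002]
ft_force: [0.8, -0.2, 0.6]
finger_gap: 70.0
gripper_force: 0.0
```

Request:
jog_arm(steps="5 -13 0 0.4 0.032 0;9.8 -25.4 0 0.783 0.064 0;9.8 -25.4 0 0.783 0.064 0;9.8 -25.4 0 0.783 0.064 0;9.8 -25.4 0 0.783 0.064 0;9.8 -25.4 0 0.783 0.064 0;9.8 -25.4 0 0.783 0.064 0;9.8 -25.4 0 0.783 0.064 0")

```text
time: 2.85
tool_pos: [474.3, -59.0, 223.8]
orientation: [-1.674, -1.82, -0.698]
ft_force: [-0.5, -0.7, -0.4]
finger_gap: 69.4
gripper_force: 0.0
```

Request:
jog_arm(steps="0 0 -4 0 0 0;0 0 -8 0 0 0;0 0 -11 0 0 0;0 0 -11 0 0 0;0 0 -11 0 0 0;0 0 -11 0 0 0;0 0 -11 0 0 0;0 0 -11 0 0 0")

```text
time: 3.65
tool_pos: [475.1, -58.3, 116.9]
orientation: [-1.673, -1.829, -0.698]
ft_force: [0.3, -0.2, -1.0]
finger_gap: 69.7
gripper_force: 0.0
```

```bash
python3 - <<'E'
from h import *
from scipy.spatial.transform import Rotation as Ro
s=env.state(); T=Ro.from_rotvec(s["orientation"]).as_matrix(); p=s["tool_pos"]; print(p.round(1)); print(T.round(3))
out=[]
for n in ("scene","top"):
    im=env.grab_frame(n).copy()
    tip=p+11*T[:,2]
    if n=="scene":
      for d in env.landmark_of(n,"bottle")[:3]: print(world(n,d["centre"]).round(1))
    u=pix(n,[480,0,30]).astype(int); w,h=70,50
    c=cv2.resize(im[u[1]-h:u[1]+h,u[0]-w:u[0]+w],None,fx=4,fy=4,interpolation=cv2.INTER_CUBIC)[:,:,::-1].copy()
    for X,col in ((tip+35*T[:,1],(0,0,255)),(tip-35*T[:,1],(0,0,255)),([465,50,28],(0,255,0)),([474,-59,28],(0,255,0))):
        v=((pix(n,X)-u+[w,h])*4+2).astype(int); cv2.circle(c,(int(v[0]),int(v[1])),3,col,1)
    out.append(c)
cv2.imwrite("pics/d1.png",cv2.resize(np.vstack(out),(420,600)))
E
```

```text
[475.1 -58.3 116.9]
[[-0.066  0.996 -0.056]
 [ 0.705  0.086  0.704]
 [ 0.706  0.007 -0.708]]
[465.9  47.3  28.3]
[608.9 353.8  24.2]
```

View pics/d1.png

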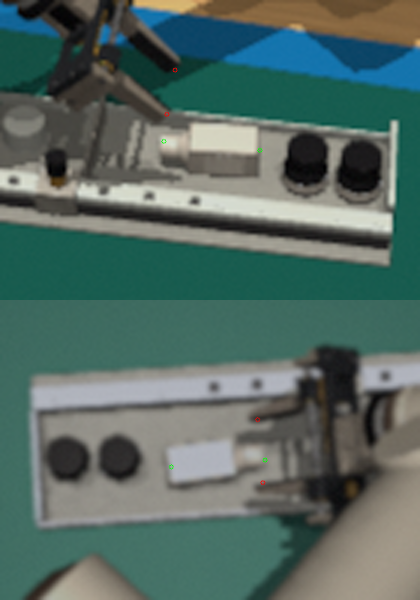

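In both crops the fingertips match the calibration. The bottle's axis runs from about (465, 49) to (478, -59), so I can descend along the tool axis.

Request:
jog_arm(steps="0 0 -1.5 0 0 0;-0.1 1.5 -3 0 0 0;-0.2 3 -4.5 0 0 0.02;-0.3 4.5 -6 0 0 0.02;-0.4 6 -7.5 0 0 0.02;-0.5 6.8 -8.5 0 0 0.02;-0.5 6.8 -8.5 0 0 0.02;-0.5 6.8 -8.5 0 0 0.02")

```text
time: 4.6
tool_pos: [469.5, 10.1, 30.5]
orientation: [-1.651, -1.841, -0.689]
ft_force: [0.1, -0.2, 0.6]
finger_gap: 69.7
gripper_force: 0.0
```

Request:
jog_arm(steps="0 0 -0.2 0 0 0;0 0 -0.2 0 0 0;0 0 -0.2 0 0 0;0 0 -0.2 0 0 0;0 0 -0.2 0 0 0;0 0 -0.2 0 0 0;0 0 -0.2 0 0 0;0 0 -0.2 0 0 0", gripper=0.7, newtons=25)

```text
time: 5.4
tool_pos: [469.9, 9.8, 29.0]
orientation: [-1.652, -1.841, -0.69]
ft_force: [1.2, -2.8, 5.1]
finger_gap: 43.8
gripper_force: 25.0
```

Request:
jog_arm(steps="0 0 3 0 0 0;0 0 6 0 0 0;0 0 9 0 0 0;0 0 9 -0.149 -0.0155 0;0 0 9 -0.298 -0.031 0;0 0 9 -0.446 -0.0465 0;0 0 9 -0.595 -0.062 0;0 0 9 -0.744 -0.0776 0")

```text
time: 6.2
tool_pos: [469.0, 10.1, 118.8]
orientation: [-2.083, -2.322, -0.036]
ft_force: [-1.1, -0.4, -2.1]
finger_gap: 44.0
gripper_force: 25.0
```

Request:
jog_arm(steps="0 0 0 -0.149 -0.0155 0;0 0 0 -0.298 -0.031 0;0 0 0 -0.446 -0.0465 0;0 0 0 -0.595 -0.062 0;0 0 0 -0.744 -0.0776 0;0 0 0 -0.818 -0.0854 0;0 0 0 -0.818 -0.0854 0;0 0 0 -0.818 -0.0854 0")

```text
time: 7.0
tool_pos: [468.7, 10.3, 117.7]
orientation: [1.65, 1.844, -0.686]
ft_force: [0.1, -0.1, -0.5]
finger_gap: 44.0
gripper_force: 25.0
```

```bash
python3 - <<'E'
from h import *
from scipy.spatial.transform import Rotation as Ro
s=env.state(); T=Ro.from_rotvec(s["orientation"]).as_matrix(); p=s["tool_pos"]; print(p.round(1)); print(T.round(3))
out=[]
for n in ("scene","top"):
    im=env.grab_frame(n)
    for d in env.landmark_of(n,"bottle")[:3]: print(n,world(n,d["centre"]).round(1))
    u=pix(n,[480,0,70]).astype(int); w,h=70,50
    out.append(cv2.resize(im[u[1]-h:u[1]+h,u[0]-w:u[0]+w],(420,300),interpolation=cv2.INTER_CUBIC)[:,:,::-1])
cv2.imwrite("pics/e1.png",np.vstack(out))
E
```

```text
[468.7  10.3 117.7]
[[-0.08   0.994  0.074]
 [ 0.704  0.109 -0.702]
 [-0.706 -0.004 -0.709]]
scene [611.5 353.6  21.8]
scene [ 231.7 -307.1   28.3]
scene [ 606.  -475.9    2.4]
top [601.6 358.8  25.8]
top [ 225.  -300.9   19.6]
top [425.9 371.1  27.1]
```

View pics/e1.png

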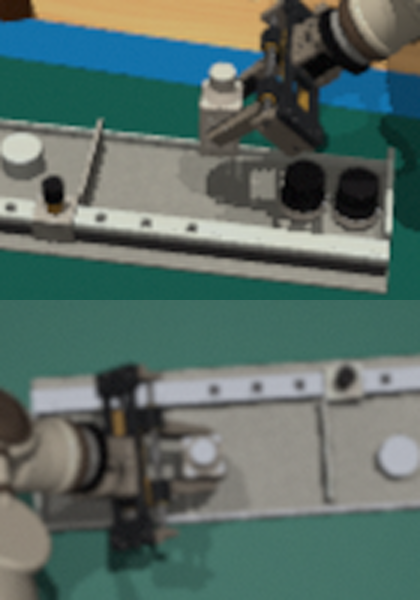

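Upright and held: the cap is at about (222, 70) in the scene crop, and the gripper clears the jars. Now lower it.

Request:
jog_arm(steps="0.4 -1 -2 0 0 0;0.8 -2 -4 0 0 0;0.8 -2 -5.5 0 0 0;0.8 -2 -6.2 0 0 0;0.8 -2 -6.4 0 0 0;0.8 -2 -6.6 0 0 0;0.8 -2 -6.6 0 0 0;0.8 -2 -6.6 0 0 0")

```text
time: 8.0
tool_pos: [477.9, -9.7, 53.3]
orientation: [1.65, 1.841, -0.684]
ft_force: [-0.4, -0.1, -1.9]
finger_gap: 43.7
gripper_force: 25.0
```

Request:
jog_arm(steps="0 0 -0.1 0 0 0;0 0 -0.2 0 0 0;0 0 -0.3 0 0 0;0 0 -0.4 0 0 0;0 0 -0.5 0 0 0;0 0 -0.5 0 0 0;0 0 -0.5 0 0 0;0 0 -0.5 0 0 0")

```text
time: 8.8
tool_pos: [477.5, -10.0, 48.0]
orientation: [1.65, 1.841, -0.686]
ft_force: [-1.5, 0.3, 3.8]
finger_gap: 43.8
gripper_force: 25.0
```

Request:
jog_arm(steps="0 0 -0.05 0 0 0;0 0 -0.1 0 0 0;0 0 -0.15 0 0 0;0 0 -0.15 0 0 0;0 0 -0.15 0 0 0;0 0 -0.15 0 0 0;0 0 -0.15 0 0 0;0 0 -0.15 0 0 0")

```text
time: 9.6
tool_pos: [477.6, -10.0, 48.0]
orientation: [1.65, 1.838, -0.687]
ft_force: [-6.5, 5.3, 13.6]
finger_gap: 44.2
gripper_force: 25.0
```

Firm contact with the floor. I'll release to a gap of about 60 mm.

Request:
jog_arm(steps="0 0 0.05 0 0 0;0 0 0.05 0 0 0;0 0 0.05 0 0 0;0 0 0.05 0 0 0;0 0 0.05 0 0 0;0 0 0.05 0 0 0;0 0 0.05 0 0 0;0 0 0.05 0 0 0", gripper=0.3)

```text
time: 10.4
tool_pos: [477.4, -9.9, 46.6]
orientation: [1.65, 1.841, -0.685]
ft_force: [0.2, 0.2, 0.5]
finger_gap: 64.5
gripper_force: 0.0
```

```bash
python3 - <<'E'
from h import *
s=env.state(); print(s["tool_pos"].round(1),s["finger_gap"],s["ft_force"].round(1))
out=[]
for n in ("scene","top"):
    im=env.grab_frame(n)
    for d in env.landmark_of(n,"bottle")[:4]: print(n,d["score"],world(n,d["centre"]).round(1))
    u=pix(n,[480,0,50]).astype(int); w,h=70,50
    out.append(cv2.resize(im[u[1]-h:u[1]+h,u[0]-w:u[0]+w],(420,300),interpolation=cv2.INTER_CUBIC)[:,:,::-1])
cv2.imwrite("pics/f1.png",np.vstack(out))
E
```

```text
[477.4  -9.9  46.6] 64.51225047802892 [0.2 0.2 0.5]
scene 0.63 [610.3 354.1  23.1]
scene 0.6 [477.8 -14.1   9. ]
scene 0.58 [426.6 365.5  20.9]
scene 0.49 [ 230.1 -305.    25.5]
top 0.89 [599.9 357.6  25.8]
top 0.82 [428.  368.8  25.8]
top 0.57 [ 224.8 -298.5   19.2]
top 0.48 [474.8 -10.6   3.2]
```

View pics/f1.png

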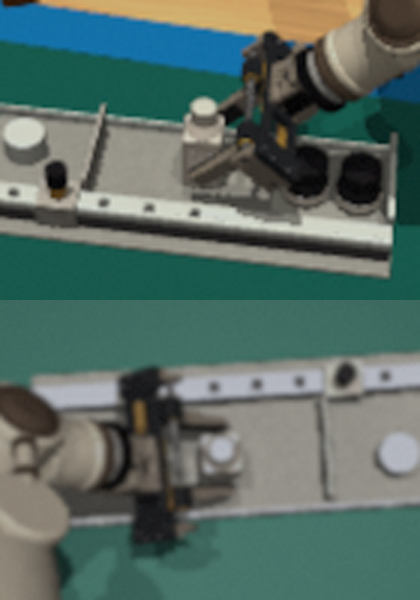

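The bottle stands freely at about (477, -12). Back out along the tool axis.

Request:
jog_arm(steps="-0.1 1 1 0 0 0;-0.3 3 3.05 0 0 0;-0.5 5 5.1 0 0 0;-0.7 7 7.1 0 0 0;-0.9 9 9.1 0 0 0;-0.9 9 13 0 0 0;-0.9 9 17 0 0 0;-0.9 9 17 0 0 0")

```text
time: 11.4
tool_pos: [471.3, 82.0, 223.2]
orientation: [1.651, 1.836, -0.672]
ft_force: [1.2, -0.1, 0.3]
finger_gap: 64.5
gripper_force: 0.0
```

Request:
jog_arm(steps="1.5 -3 0 0.149 0.016 0;3 -7 0 0.298 0.032 0;5 -11 0 0.446 0.048 0;7 -15 0 0.595 0.065 0;9 -19 0 0.782 0.085 0;9.8 -23.5 0 0.782 0.085 0;9.8 -23.5 0 0.782 0.085 0;9.8 -23.5 0 0.782 0.085 0")

```text
time: 12.2
tool_pos: [566.0, -155.2, 216.0]
orientation: [-2.096, -2.335, -0.0]
ft_force: [-0.0, 0.9, 0.4]
finger_gap: 64.4
gripper_force: 0.0
```

Request:
jog_arm(steps="0 0 -3 0 0 0;0 0 -6 0 0 0;0 0 -9 0 0 0;0 0 -10 0 0 0;0 0 -10 0 0 0;0 0 -10 0 0 0;0 0 -10 0 0 0;0 0 -10 0 0 0", gripper=0.35)

```text
time: 13.0
tool_pos: [567.4, -155.2, 118.3]
orientation: [2.095, 2.34, 0.001]
ft_force: [-0.0, -0.8, 0.7]
finger_gap: 59.7
gripper_force: 0.0
```

```bash
python3 - <<'E'
from h import *
from scipy.spatial.transform import Rotation as Ro
s=env.state(); T=Ro.from_rotvec(s["orientation"]).as_matrix(); p=s["tool_pos"]; print(p.round(1)); print(T.round(3))
out=[]
for n in ("scene","top"):
    im=env.grab_frame(n)
    for q in ("lock_knob","knob_grip"):
        for d in env.landmark_of(n,q)[:2]: print(n,q,d["score"],world(n,d["centre"]).round(1))
    u=pix(n,[540,-100,60]).astype(int); w,h=56,40
    c=cv2.resize(im[u[1]-h:u[1]+h,u[0]-w:u[0]+w],(420,300),interpolation=cv2.INTER_CUBIC)[:,:,::-1].copy()
    tip=p+11*T[:,2]
    for X in (tip+30*T[:,1],tip-30*T[:,1],[569.5,-153,84]):
        v=(pix(n,X)-u+[w,h])*3.75+1.5; cv2.circle(c,(int(v[0]),int(v[1])),3,(0,0,255),1)
    out.append(c)
cv2.imwrite("pics/g1.png",np.vstack(out))
E
```

```text
[ 567.4 -155.2  118.3]
[[-0.11   0.994  0.001]
 [ 0.994  0.11   0.   ]
 [ 0.     0.001 -1.   ]]
scene lock_knob 0.56 [ 564.2 -156.6   60.4]
scene knob_grip 0.46 [ 569.2 -158.3   72.5]
scene knob_grip 0.21 [480.8 -11.8   9.1]
```

View pics/g1.png

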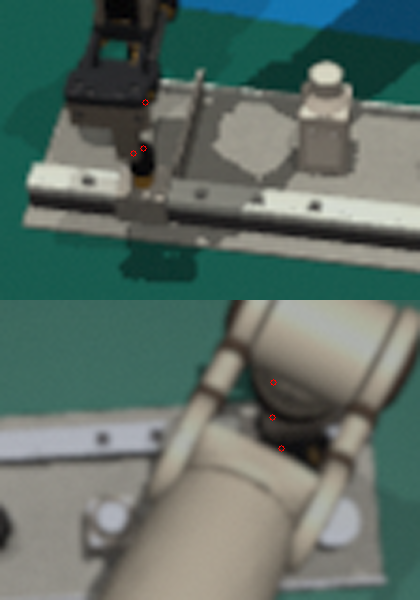

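The knob top at scene crop (146, 150) is within 2 mm of the prediction. The bottle is upright at (325, 120). Go down onto the knob.

Request:
jog_arm(steps="0.1 0.1 -1 0 0 -0.04;0.15 0.2 -2 0 0 -0.04;0.15 0.2 -3 0 0 -0.04;0.15 0.2 -4 0 0 -0.04;0.15 0.2 -4.8 0 0 -0.04;0.15 0.2 -5.2 0 0 -0.04;0.15 0.2 -5.2 0 0 -0.04;0.15 0.2 -5.2 0 0 -0.04")

```text
time: 14.1
tool_pos: [568.2, -153.0, 64.9]
orientation: [-2.141, -2.297, -0.001]
ft_force: [0.4, 0.8, 0.2]
finger_gap: 59.5
gripper_force: 0.0
```

Request:
jog_arm(steps="0 0 0 0 0 0;0 0 0 0 0 0;0 0 0 0 0 0;0 0 0 0 0 0;0 0 0 0 0 0;0 0 0 0 0 0;0 0 0 0 0 0;0 0 0 0 0 0", gripper=0.85, newtons=10)

```text
time: 14.9
tool_pos: [570.2, -152.8, 65.0]
orientation: [2.141, 2.296, 0.006]
ft_force: [8.4, 0.8, -3.8]
finger_gap: 23.6
gripper_force: 10.0
```

Request:
jog_arm(steps="0.2 0 0 0 0 0;0.2 0 0 0 0 0;0.2 0 0 0 0 0;0.2 0 0.3 0 0 0;0.2 0 0.6 0 0 0;0.2 0 0.9 0 0 0;0.2 0 1.2 0 0 0;0.2 0 1.4 0 0 0", newtons=35)

```text
time: 15.7
tool_pos: [570.3, -152.8, 78.0]
orientation: [-2.142, -2.297, -0.002]
ft_force: [6.3, -1.0, -9.1]
finger_gap: 23.0
gripper_force: 35.0
```

Request:
jog_arm(steps="0.05 0.7 0 0 0 0;0 1.4 0 0 0 0;-0.05 2.1 0 0 0 0;-0.1 2.8 0 0 0 0;-0.1 3.5 0 0 0 0;-0.15 4.2 0 0 0 0;-0.2 4.8 0 0 0 0;-0.2 5 0 0 0 0")

```text
time: 16.5
tool_pos: [567.1, -101.9, 78.2]
orientation: [-2.139, -2.296, 0.001]
ft_force: [0.6, -1.3, -8.8]
finger_gap: 23.1
gripper_force: 35.0
```

Request:
jog_arm(steps="0 -0.05 0 0 0 0;0 -0.05 -0.2 0 0 0;0 -0.05 -0.4 0 0 0;0 -0.05 -0.6 0 0 0;0 -0.05 -0.8 0 0 0;0 -0.05 -1.0 0 0 0;0 -0.05 -1.2 0 0 0;0 -0.05 -1.3 0 0 0")

```text
time: 17.3
tool_pos: [567.4, -103.4, 65.3]
orientation: [-2.14, -2.295, 0.001]
ft_force: [-3.3, 0.6, -4.0]
finger_gap: 23.5
gripper_force: 35.0
```

Request:
jog_arm(steps="0 0 -0.1 0 0 0;0 0 -0.2 0 0 0;0 0 -0.3 0 0 0;0 0 -0.3 0 0 0;0 0 -0.3 0 0 0;0 0 -0.3 0 0 0;0 0 -0.3 0 0 0;0 0 -0.3 0 0 0")

```text
time: 18.1
tool_pos: [567.6, -104.1, 64.7]
orientation: [-2.14, -2.296, 0.003]
ft_force: [-11.1, 1.1, 9.5]
finger_gap: 22.7
gripper_force: 35.0
```

```bash
python3 - <<'E'
from h import *
s=env.state(); print(s["tool_pos"].round(1),s["ft_force"].round(1),s["time"])
out=[]
for n in ("scene","top"):
    im=env.grab_frame(n)
    for q in ("lock_knob","bottle","jar_a","tin"):
        for d in env.landmark_of(n,q)[:3]: print(n,q,round(d["score"],2),world(n,d["centre"]).round(1))
    u=pix(n,[520,-60,50]).astype(int); w,h=70,50
    out.append(cv2.resize(im[u[1]-h:u[1]+h,u[0]-w:u[0]+w],(420,300),interpolation=cv2.INTER_CUBIC)[:,:,::-1])
cv2.imwrite("pics/i1.png",np.vstack(out))
E
```

```text
[ 567.6 -104.1   64.7] [-11.1   1.1   9.5] 18.1
scene bottle 0.96 [426.4 365.7  18.3]
scene bottle 0.95 [610.6 351.8  23.1]
scene bottle 0.85 [475.4 -13.2   8.5]
scene jar_a 0.76 [479.4 165.1   4.3]
scene jar_a 0.56 [477.6 104.9   3.7]
scene tin 0.56 [ 484.2 -219.4    8. ]
top lock_knob 0.28 [ 486.2 -213.6    7.1]
top bottle 0.86 [ 228.4 -300.9   21.2]
top bottle 0.81 [602.6 357.3  22.5]
top bottle 0.72 [422.9 368.7  26.4]
top jar_a 0.77 [471.  114.5   9.3]
top jar_a 0.46 [473.9 172.    4.5]
top tin 0.48 [ 487.4 -212.6    4.5]
```

View pics/i1.png

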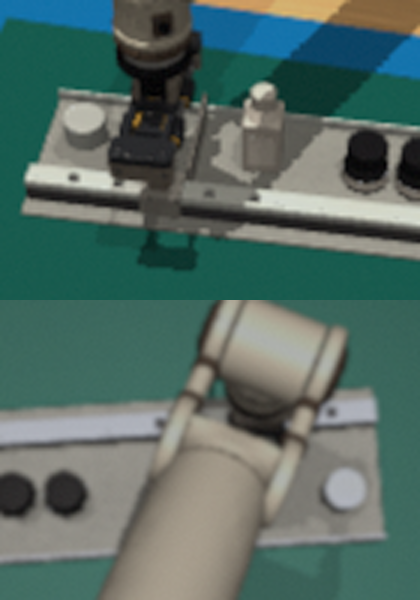

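The stop has moved one hole: the old hole is exposed at (118, 183) and the next free hole is at (209, 193). The knob is back at its home height with a firm stop under a downward push, and the bottle is upright at (263, 125). Handing in.

```bash
python3 -c "
from h import *
s=env.state();print(s['gripper_force'],s['ft_force']);print(env.close_job())"
```

```text
35.00299125909805 [-10.90912464   2.32910353  10.05517849]
the job is handed in; nothing more can be done
None
```

The job is handed in, but no verdict came back. At hand-in the bottle stood upright and free, the stop was one hole (about 49 mm) along with the pin seated at its home height, and the knob was still gripped at 35 N.

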